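Lay two frame rails in the squaring corner

TASK

Lay both wooden frame rails flat and side by side on the squaring board, the longer rail along the long fence and the shorter one right beside it, both with their tongues pointing away from the end stop. Push them up snug: square ends flush against the end stop, the long rail flush against the fence, the short rail flush against the long one, so that one line can be marked across both. Set the rails down rather than dropping them, and leave the paint bottle, paint can and brush where they are.

Things in the scene. Friction and masses are not known exactly. Their poses are not given: they have to be found in the camera images.
- board: Squaring board fixed to the table: plywood 300 x 150 x 12 mm (local x, y, z) with two dark wooden strips standing 12 mm above its top face: the long fence, 18 mm wide, along the whole +y edge, and the end stop, 15 mm wide, across the +x end. Origin: centre of the underside, on the table. The board does not move; its position and yaw vary.
- corner (a point): Inner corner of the board, where the faces of fence and end stop meet, on the board's top face: (135, 57, 12) mm in the board's frame, with the same axes. The free top face extends 285 mm to -x and 132 mm to -y from here.
- long_rail: The longer pale wooden frame rail: bar 230 x 38 x 20 mm, with a tongue 25 mm long, 16 mm wide and 10 mm thick (mid-thickness, 5 to 15 mm up) on one end, 255 mm overall. Origin: centre of the 230 mm bar's underside. x points along the rail towards the tongue, y across it, z up. About 100 g. Starts flat on the table, in any direction.
- long_rail_square_end (a point): Centre of the long rail's plain square end face, 115 mm to -x of its origin, 10 mm up.
- long_rail_tongue_end (a point): Centre of the end face of the long rail's tongue, 140 mm to +x of its origin, 10 mm up.
- short_rail: The shorter pale wooden frame rail: bar 170 x 38 x 20 mm with the same tongue (25 x 16 x 10 mm) on one end, 195 mm overall. Origin: centre of the 170 mm bar's underside. x points along the rail towards the tongue, y across it, z up. About 75 g. Starts flat on the table, in any direction.
- short_rail_square_end (a point): Centre of the short rail's plain square end face, 85 mm to -x of its origin, 10 mm up.
- short_rail_tongue_end (a point): Centre of the end face of the short rail's tongue, 110 mm to +x of its origin, 10 mm up.
- paint_bottle: Green plastic paint bottle, 60 mm across, 170 mm high, upright; origin: centre of its underside. Bystander.
- paint_can: Metal paint can, 84 mm across, 100 mm high, upright; origin: centre of its underside. Bystander.
- brush: Paint brush lying on the table, about 200 mm long along its x; origin: underside, near its middle. Bystander.
Things that resemble listed ones, but are neither listed nor needed, are in the scene too. What is shaped like the short_rail but turquoise or yellow is not meant.

How it is judged:
At the end, for the whole second after the job is handed in: Both rails flat on the board (0.05 rad), parallel to the fence (0.03 rad), tongues away from the end stop, square ends within 3 mm of the stop, long rail within 4 mm of the fence, short rail's centre line 57 mm from the fence within 4 mm; released and at rest (x of long_rail_square_end in the frame of corner between -0.003 and 0.003 m and y of long_rail_square_end in the frame of corner between -0.023 and -0.015 m and z of long_rail_square_end in the frame of corner between 0.007 and 0.013 m and angle between the x axis of each of long_rail, short_rail and the x axis of board, either way round below 0.03 rad and angle between the z axis of each of long_rail, short_rail and the z axis of board, either way round below 0.05 rad and linear speed of each of long_rail, short_rail below 0.01 m/s and contact force between the fingers and long_rail below 0.1 N and x of short_rail_square_end in the frame of corner between -0.003 and 0.003 m and y of short_rail_square_end in the frame of corner between -0.061 and -0.053 m and z of short_rail_square_end in the frame of corner between 0.007 and 0.013 m and contact force between the fingers and short_rail below 0.1 N); the robot touches nothing.
It fails at once if the paint bottle was moved more than 30 mm (distance of paint_bottle from where it was at the start of the episode above 0.03 m).
It fails at once if the paint can was moved more than 30 mm (distance of paint_can from where it was at the start of the episode above 0.03 m).
It fails at once if the brush was moved more than 30 mm (distance of brush from where it was at the start of the episode above 0.03 m).
It fails at once if the long rail was dropped: out of the fingers with its middle more than 70 mm above the table (height (world z) of long_rail above 0.07 m and contact force between the fingers and long_rail below 0.02 N).
It fails at once if the short rail was dropped: out of the fingers with its middle more than 70 mm above the table (height (world z) of short_rail above 0.07 m and contact force between the fingers and short_rail below 0.02 N).
It also fails if it takes over 72 s, if anything falls off the work surface, if the arm or the gripper's body presses on something with over 40 N, if the wrist force passes 120 N, or if a joint passes its speed limit or range.

ROBOT

A 6-joint arm with a two-finger parallel gripper is mounted at the origin on the work surface. World frame = base frame: x ahead of the robot, y to its left, z up, the work surface at z = 0. Lengths are in m, angles in rad, forces in N, time in s.
With the tool pointing down it reaches from about 0.35 to 1 m from the base axis. Payload 7.1 kg.
Tool frame: the origin (TCP) lies on the front face of the gripper's body, between the roots of the fingers; the fingertips stand 73 mm ahead of it and the grasp point (between the pads) lies 54 mm ahead of it; z points along the fingers, y is the line along which they close (so a half turn about z gives the same grasp; the last joint's range is limited). The gripper opens to 85 mm and grips with 20 to 120 N. Pads are 22 mm wide; open, the fingers measure 114 mm over their backs; the gripper's body (76 mm by 85 mm) begins 54 mm behind the grasp point. The pads swing forward as they close: fully open they stand 13 mm farther back than shut.
Start: joints at [-1.133, 0.423, 1.63, -0, 1.089, -0.019], TCP at [0.276, -0.561, 0.304] pointing down, gripper open.
Joint ranges: [-3, 3], [-0.9, 2.11], [0.09, 2.58], [-1.31, 4.45], [0.11, 2.69], [-2.54, 2.54]. Speed limits (rad/s): [2.39, 2.39, 3.01, 3.14, 3.14, 3.14].

INTERFACE

Orientations are given as a unit quaternion [w, x, y, z].
In Python, from bench import manip gives the robot as it stands.
- The arm moves only by the shell command python3 -m jog 'ROWS'. ROWS is JSON, one flat list of numbers, 7 for each row, row after row: the shift along the world's x, y, z in cm, then the turn, a rotation vector about the world's x, y, z in rad, then the closure, from -1 (fully open) to 1 (shut). In form: [tx, ty, tz, ax, ay, az, grip, tx, ty, tz, ax, ay, az, grip, ...]. A call has 1 to 5 rows; each row shifts and turns the commanded pose from where the row before left it; what a row does not reach is not made up. A row lasts 1/8 s, in which the tool goes at most 62.5 mm and 10.7 degrees, less where a joint would pass 70% of its speed; a pose out of reach is approached as far as the arm can. A call with a gripper value outside its range is refused whole. The fingers move at their own pace and stop on an object; the grip force is fixed at half the most. Time passes only in rows, so rows that do not move let the fingers close. It gives the time, the measured TCP pose, the force, the opening and the grip force at its end, in the units of the state.
- manip.get_state(): the state, without advancing time (a new reading comes with each control period).
- manip.camera(name): name is "scene" or "top"; returns the picture (400x640x3 uint8, red, green, blue); there is no depth.
- manip.camera_params(name): a dict with "camera_matrix" (3x3 intrinsics, pixels), "R" (3x3) and "t" (3): a world point X has camera coordinates R X + t. Camera axes: x right, y down, z forward; pixel columns grow to the right and rows downward; lengths in m; the calibration is good to about 2 mm. A picture is of the moment at which its call begins. camera_params takes no time and is no camera call.
- manip.close_job(): hands the job in; it is judged then, once.
The state is a dict: "time": time; "joint_pos": joint angles; "qvel": joint speeds; "effort": joint torques, N m; "position": TCP position; "eef_rot": TCP orientation; "contact_force": force on the tool from outside, world axes, zero at the start; "torque": the same for the moment, N m; "width": finger opening in m; "grip_force": force on a finger pad.
Only numpy, scipy, OpenCV 4.12 (cv2) and the standard library are available. Lean on these libraries where they do the work, as an engineer would, in place of code of your own. Each camera call takes 0.05 s, during which the arm holds its last target. There are 200 camera calls.

## Working session

There is one attempt and no reset: what is moved stays moved. The work goes in short steps, Python scripts to look and compute and a shell command to move; the robot and the scene stay as the last step left them, time stands still between calls to the robot, and variables do not carry over. Pictures are saved under pics/ and viewed, at most 10 in all, crops included, and the job is handed in when it is done.

```bash
mkdir -p pics
python3 - <<'E'
from bench import manip
import cv2,numpy as np
for n in("scene","top"):
    im=manip.camera(n); cv2.imwrite(f"pics/{n}0.png",im[...,::-1]); p=manip.camera_params(n)
    print(n,np.round(p["camera_matrix"],1).tolist(),np.round(p["R"],3).tolist(),np.round(p["t"],3).tolist())
s=manip.get_state();print(s["time"],s["position"],s["eef_rot"],s["width"])
E
```

```text
scene [[364.6, 0.0, 320.2], [0.0, 364.6, 196.2], [0.0, 0.0, 1.0]] [[-0.415, 0.91, -0.012], [0.531, 0.232, -0.815], [-0.739, -0.345, -0.579]] [0.17, -0.235, 1.394]
top [[505.8, 0.0, 313.0], [0.0, 505.8, 206.2], [0.0, 0.0, 1.0]] [[0.012, -1.0, 0.009], [-0.996, -0.013, -0.094], [0.094, -0.008, -0.996]] [0.031, 0.49, 1.598]
0.1 [ 0.27553945 -0.56056909  0.30322945] [-6.65130492e-04  9.74028885e-01  2.26422764e-01 -1.46281778e-04] 0.08531733717024748
```

View pics/scene0.png

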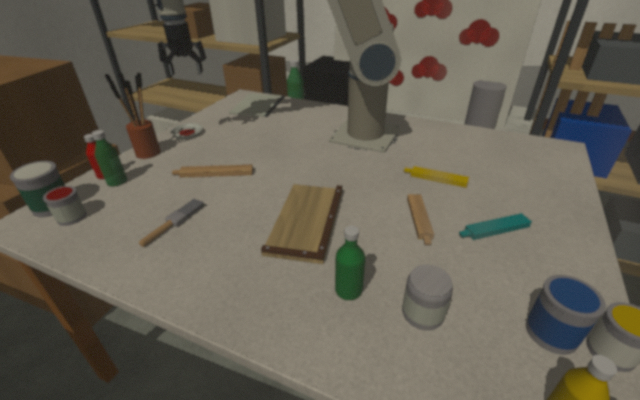

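View pics/top0.png

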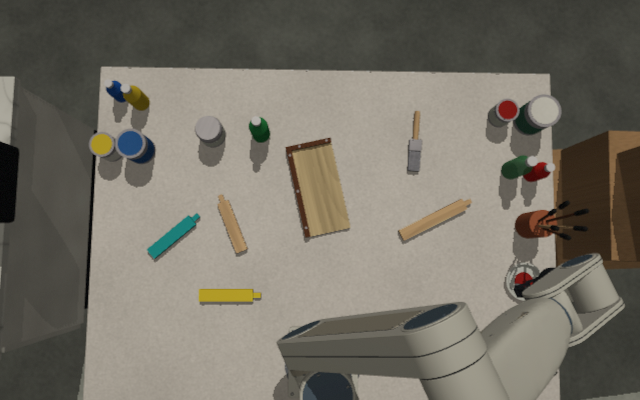

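The scene view shows the board at about (305,220), with the bottle (350,265) and can (427,295) beside it. In the top view, the fence is the dark strip on the left of the board at about (300,195), and the end stop is at the top at about (308,145).

There are four rail-like candidates in the top view:
- **Turquoise (175,236) and yellow (230,296):** excluded by colour.
- **Pale (232,225):** the shorter one, with its tongue at (222,198), so this is short_rail.
- **Pale (435,220):** the longer one, with its tongue at (468,203), so this is long_rail.

Next I'll measure them and check this in an enlarged crop.

```bash
cat > h.py <<'E'
import cv2,numpy as np
from bench import manip
def ray(n,uv):
    p=manip.camera_params(n);R=np.array(p["R"]);t=np.array(p["t"])
    d=R.T@np.linalg.inv(p["camera_matrix"])@np.array([uv[0],uv[1],1.]); return -R.T@t,d
def plane(n,uv,z):
    c,d=ray(n,uv); return c+d*(z-c[2])/d[2]
def tri(a,b):
    c1,d1=ray("top",a);c2,d2=ray("scene",b)
    s=np.linalg.lstsq(np.c_[d1,-d2],c2-c1,rcond=None)[0]
    x,y=c1+d1*s[0],c2+d2*s[1]; return (x+y)/2,np.linalg.norm(x-y)
def wood(im,roi,lo=(8,70,70),hi=(22,255,255)):
    h=cv2.cvtColor(im,cv2.COLOR_RGB2HSV); m=cv2.inRange(h,lo,hi)
    k=np.zeros_like(m); x0,y0,x1,y1=roi; k[y0:y1,x0:x1]=m[y0:y1,x0:x1]
    c=cv2.findContours(k,cv2.RETR_EXTERNAL,cv2.CHAIN_APPROX_NONE)[0]
    return max(c,key=cv2.contourArea)
E
python3 - <<'E'
from h import *
T=manip.camera("top");S=manip.camera("scene")
h=cv2.cvtColor(T,cv2.COLOR_RGB2HSV);hs=cv2.cvtColor(S,cv2.COLOR_RGB2HSV)
for nm,p in dict(long=(435,220),short=(232,225),board=(320,187),fence=(300,195),table=(380,270)).items(): print(nm,h[p[1],p[0]])
for nm,p in dict(long=(215,171),short=(420,218),board=(305,220),fence=(290,256),table=(380,200)).items(): print(nm,hs[p[1],p[0]])
cv2.imwrite("pics/ct.png",np.hstack([cv2.resize(T[y:y+100,x:x+100,::-1],(400,400),interpolation=cv2.INTER_CUBIC) for x,y in((185,170),(390,170))]))
cv2.imwrite("pics/cb.png",np.hstack([cv2.resize(T[130:250,270:370,::-1],(400,480),interpolation=cv2.INTER_CUBIC),cv2.resize(S[170:275,250:355,::-1],(400,480),interpolation=cv2.INTER_CUBIC)]))
E
```

```text
long [ 17 109 155]
short [ 17 108 160]
board [ 20  97 147]
fence [ 11 159  72]
table [ 18  30 169]
long [ 17 118 128]
short [ 17 115 124]
board [ 20 106 118]
fence [ 19 107  88]
table [ 21  38 134]
```

View pics/ct.png

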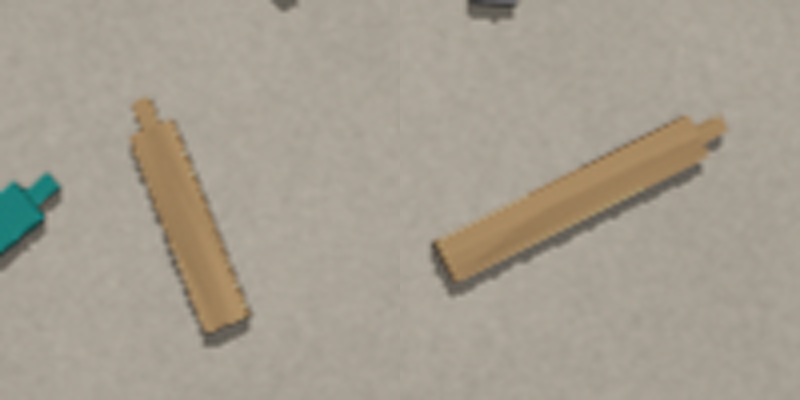

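View pics/cb.png

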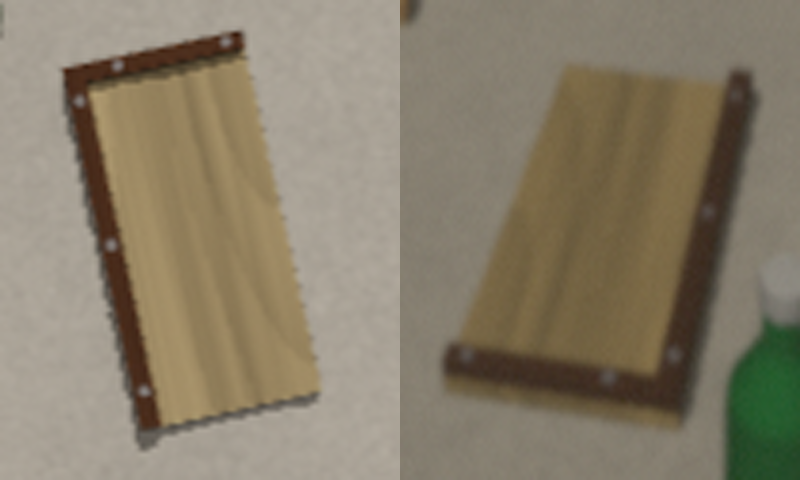

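The crop confirms both targets. Both are pale wood with a tongue. The shorter one has its tongue at top-view (221,195) and square end at (241,251). The longer one has its tongue at (471,201) and square end at (402,235). The board's inner corner is at about (293,152), with the fence on the left and the stop at the top.

```bash
cat >> h.py <<'E'
def rail(im,roi,L,z,shift=True):
    c=wood(im,roi)[:,0,:].astype(float)
    P=np.array([plane("top",p,z)[:2] for p in c],np.float32)
    (cx,cy),(w,h),a=cv2.minAreaRect(P); 
    B=cv2.boxPoints(((cx,cy),(w,h),a)); e=B[1]-B[0]; f=B[2]-B[1]
    d=e if np.linalg.norm(e)>np.linalg.norm(f) else f; d=d/np.linalg.norm(d)
    n=np.array([-d[1],d[0]]); q=P-[cx,cy]
    s=q@d; v=q@n; hi=np.ptp(v[s>s.max()-.012]); lo=np.ptp(v[s<s.min()+.012])
    if hi>lo: d=-d
    sq=np.array([cx,cy])-d*max(w,h)/2
    return sq,d,(w,h),(hi,lo),np.degrees(np.arctan2(d[1],d[0]))
E
python3 - <<'E'
from h import *
T=manip.camera("top");S=manip.camera("scene")
for nm,r,rs,L in(("long",(385,185,485,255),(160,155,265,185),.23),("short",(205,185,260,262),(400,185,440,250),.17)):
    sq,d,wh,t,a=rail(T,r,L,.02); print(nm,"sq",sq.round(4),"tongue",(sq+d*(L+.025)).round(4),"mid",(sq+d*L/2).round(4),"wh",np.round(wh,4),"ends",np.round(t,3),"deg",round(a,2))
    # height: bar top corners in the scene, silhouette box
    b=cv2.boxPoints(cv2.minAreaRect(wood(S,rs,(10,75,60)))); print(" scene box",b.round(1).tolist())
    b=cv2.boxPoints(cv2.minAreaRect(wood(T,r))); print(" top box",b.round(1).tolist())
# board: free top face
h=cv2.cvtColor(T,cv2.COLOR_RGB2HSV)
m=cv2.inRange(h,(14,60,105),(25,255,255)); k=np.zeros_like(m);k[130:250,280:360]=m[130:250,280:360]
c=max(cv2.findContours(k,0,1)[0],key=cv2.contourArea)[:,0,:]
P=np.array([plane("top",p,.012)[:2] for p in c],np.float32); R=cv2.minAreaRect(P)
print("board",R,cv2.boxPoints(R).round(4).tolist())
dk=cv2.inRange(h,(4,110,20),(19,255,100)); k=np.zeros_like(dk);k[130:250,280:360]=dk[130:250,280:360]
c=max(cv2.findContours(k,0,1)[0],key=cv2.contourArea)[:,0,:]
P=np.array([plane("top",p,.024)[:2] for p in c],np.float32); R=cv2.minAreaRect(P)
print("strips",R,cv2.boxPoints(R).round(4).tolist())
# two-view heights: end stop outer-fence corner, stop's other end, fence far end; rail tongue tips
for nm,a,b in(("stop/fence outer",(286.5,147.5),(324.8,254)),("stop free end outer",(330.5,138),(262,246.5)),("short sq top mid",(241.5,251),(416,196)),("long sq top mid",(402,235),(252.5,167)),("short tongue",(221.3,195),(428,242.5))):
    x,e=tri(a,b);print(nm,x.round(3),round(e,4))
E
```

```text
long sq [ 0.4005 -0.2435] tongue [ 0.5166 -0.4705] mid [ 0.4528 -0.3459] wh [0.0372 0.2529] ends [0.014 0.036] deg -62.92
 scene box [[171.8000030517578, 166.10000610351562], [251.89999389648438, 163.89999389648438], [252.3000030517578, 175.1999969482422], [172.10000610351562, 177.39999389648438]]
 top box [[398.0, 230.0], [467.6000061035156, 195.1999969482422], [472.79998779296875, 205.60000610351562], [403.20001220703125, 240.39999389648438]]
short sq [0.344  0.2632] tongue [0.5237 0.3389] mid [0.4223 0.2962] wh [0.194  0.0398] ends [0.015 0.039] deg 22.85
 scene box [[405.3999938964844, 194.8000030517578], [420.70001220703125, 190.3000030517578], [435.79998779296875, 242.0], [420.5, 246.5]]
 top box [[213.60000610351562, 197.10000610351562], [225.3000030517578, 192.5], [247.3000030517578, 248.6999969482422], [235.60000610351562, 253.3000030517578]]
board ((0.5465744733810425, 0.013886086642742157), (0.28311458230018616, 0.13288220763206482), 13.19639778137207) [[0.3935999870300293, 0.046300001442432404], [0.4239000082015991, -0.08309999853372574], [0.6995999813079834, -0.01850000023841858], [0.6692000031471252, 0.11089999973773956]]
strips ((0.6881793141365051, 0.056264691054821014), (0.023086730390787125, 0.1446719914674759), 15.085638999938965) [[0.6582000255584717, 0.12309999763965607], [0.695900022983551, -0.016599999740719795], [0.7182000279426575, -0.010599999688565731], [0.6804999709129333, 0.1290999948978424]]
stop/fence outer [0.677 0.13  0.028] 0.0084
stop free end outer [ 0.711 -0.015  0.026] 0.0038
short sq top mid [0.343 0.267 0.012] 0.0061
long sq top mid [ 0.4   -0.246  0.018] 0.005
short tongue [0.523 0.337 0.011] 0.0052
```

Sizes agree with the text (rails 253x37 and 194x40 mm, free board face 283x133 mm), and the two-view heights match to a few mm. I get a board yaw of 13.2° and the corner near (0.669, 0.111). Long rail first.

```bash
python3 -m jog '[2,2.4,-1.4,0,0,0.176,-1, 2,2.4,-1.4,0,0,0.176,-1, 2,2.4,-1.4,0,0,0.176,-1, 2,2.4,-1.4,0,0,0.176,-1, 2,2.4,-1.4,0,0,0.176,-1]'
python3 -m jog '[2,2.4,-1.4,0,0,0.176,-1, 2,2.4,-1.4,0,0,0.176,-1, 2,2.4,-1.4,0,0,0.176,-1, 1.7,2.2,-1.4,0,0,0.176,-1, 0,0,0,0,0,0,-1]'
cat >> h.py <<'E'
def st():
    s=manip.get_state(); from scipy.spatial.transform import Rotation as R
    q=s["eef_rot"]; M=R.from_quat([q[1],q[2],q[3],q[0]]).as_matrix()
    print("t",round(s["time"],2),"pos",np.round(s["position"],4),"ydeg",round(np.degrees(np.arctan2(M[1,1],M[0,1])),2),"tilt",np.round(M[:2,2],3),"F",np.round(s["contact_force"],1),"w",round(s["width"],4),"grip",round(s["grip_force"],1),"q6",round(s["joint_pos"][5],2))
E
python3 -c "from h import *;st()"
```

```text
time: 0.92
position: [0.3763, -0.4401, 0.2335]
eef_rot: [0.0, 0.783, 0.622, -0.0]
contact_force: [0.9, -0.3, -0.0]
width: 0.0857
grip_force: 0.0
time: 1.55
position: [0.4531, -0.3453, 0.1769]
eef_rot: [-0.001, 0.522, 0.853, 0.0]
contact_force: [-0.6, 0.4, -0.9]
width: 0.0856
grip_force: 0.0
t 1.55 pos [ 0.4531 -0.3453  0.1769] ydeg 27.07 tilt [-0.002  0.001] F [-0.6  0.4 -0.9] w 0.0856 grip 0.0 q6 -1.14
```

```bash
python3 -m jog '[0,0,-3,0,0,0,-1, 0,0,-3,0,0,0,-1, 0,0,-3,0,0,0,-1, 0,0,-1.2,0,0,0,-1, 0,0,0,0,0,0,0.3]'
python3 -m jog '[0,0,0,0,0,0,1, 0,0,0,0,0,0,1, 0,0,0,0,0,0,1, 0,0,0,0,0,0,1, 0,0,0,0,0,0,1]'; python3 -c "from h import *;st()"
```

```text
time: 2.17
position: [0.4523, -0.3473, 0.0757]
eef_rot: [-0.0, 0.524, 0.852, 0.0]
contact_force: [-0.4, 0.3, -0.0]
width: 0.0698
grip_force: 0.0
time: 2.8
position: [0.4533, -0.3475, 0.0774]
eef_rot: [0.001, 0.523, 0.852, -0.0]
contact_force: [-1.5, -1.0, 6.5]
width: 0.0364
grip_force: 60.9
t 2.8 pos [ 0.4533 -0.3475  0.0774] ydeg 26.93 tilt [ 0.002 -0.002] F [-1.5 -1.   6.5] w 0.0364 grip 60.9 q6 -1.14
```

```bash
python3 -m jog '[0,0,2,0,0,0,1, 0,0,3,0,0,0,1, 0,0,3,0,0,0,1, 0,0,2,0,0,0,1, 0.94,3.46,0,0,0,-0.1646,1]'
python3 -m jog '[0.94,3.46,0,0,0,-0.1646,1, 0.94,3.46,0,0,0,-0.1646,1, 0.94,3.46,0,0,0,-0.1646,1, 0.94,3.46,0,0,0,-0.1646,1, 0.94,3.46,0,0,0,-0.1646,1]'
python3 -m jog '[0.94,3.46,0,0,0,-0.1646,1, 0.94,3.46,0,0,0,-0.1646,1, 0.94,3.46,0,0,0,-0.1646,1, 0.94,3.46,0,0,0,-0.1646,1, 0.94,3.46,0,0,0,-0.1646,1]'
python3 -m jog '[0,0,0,0,0,0,1, 0,0,0,0,0,0,1]'
python3 - <<'E'
from h import *
st(); cv2.imwrite("pics/hold.png",manip.camera("top")[100:300,200:500,::-1].repeat(2,0).repeat(2,1))
E
```

```text
time: 3.42
position: [0.4632, -0.3142, 0.1795]
eef_rot: [0.003, 0.594, 0.805, -0.0]
contact_force: [-0.3, -0.6, -0.4]
width: 0.0366
grip_force: 60.4
time: 4.05
position: [0.5095, -0.1381, 0.1774]
eef_rot: [0.001, 0.866, 0.5, 0.001]
contact_force: [-0.1, 0.1, -1.2]
width: 0.0366
grip_force: 60.4
time: 4.68
position: [0.5564, 0.035, 0.1775]
eef_rot: [0.0, 0.994, 0.112, 0.001]
contact_force: [-0.1, -0.8, -0.8]
width: 0.0365
grip_force: 60.4
time: 4.92
position: [0.5559, 0.0335, 0.1767]
eef_rot: [0.0, 0.993, 0.116, 0.0]
contact_force: [-0.2, -0.7, 0.1]
width: 0.0363
grip_force: 60.4
t 4.92 pos [0.5559 0.0335 0.1767] ydeg -76.68 tilt [ 0.001 -0.   ] F [-0.2 -0.7  0.1] w 0.0363 grip 60.4 q6 1.38
```

View pics/hold.png

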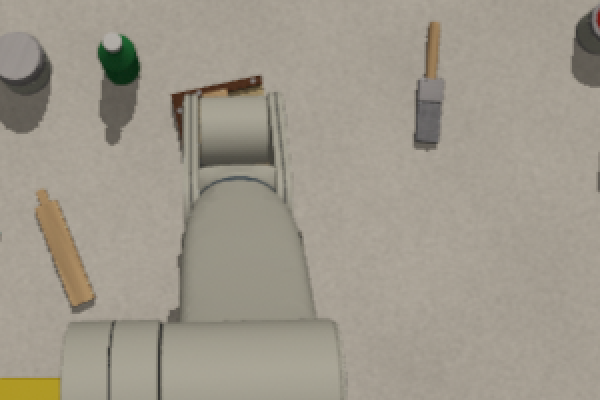

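The rail is held over the board, with its square end visible near (215,95) in the crop. The arm hides the rest. Lowering it now.

```bash
python3 -m jog '[0,0,-3,0,0,0,1, 0,0,-3,0,0,0,1, 0,0,-1.5,0,0,0,1, 0,0,-0.7,0,0,0,1, 0,0,0,0,0,0,1]'
python3 -m jog '[0,0,-0.2,0,0,0,1, 0,0,-0.2,0,0,0,1, 0,0,-0.2,0,0,0,1, 0,0,0,0,0,0,1]'; python3 -c "from h import *;st()"
```

```text
time: 5.6
position: [0.5562, 0.0334, 0.094]
eef_rot: [-0.0, 0.993, 0.115, -0.0]
contact_force: [-0.4, -0.1, 0.0]
width: 0.0363
grip_force: 60.4
time: 6.1
position: [0.5564, 0.0338, 0.0894]
eef_rot: [0.0, 0.993, 0.115, 0.0]
contact_force: [-5.1, -0.1, 14.6]
width: 0.0368
grip_force: 62.1
t 6.1 pos [0.5564 0.0338 0.0894] ydeg -76.81 tilt [0.001 0.   ] F [-5.1 -0.1 14.6] w 0.0368 grip 62.1 q6 1.38
```

```bash
python3 -m jog '[0,0,0.2,0,0,0,1, 0.39,0.09,0,0,0,0,1, 0.39,0.09,0,0,0,0,1, 0,0,0,0,0,0,1]'; python3 -c "from h import *;st()"
python3 -m jog '[0.2,0.045,0,0,0,0,1, 0.2,0.045,0,0,0,0,1, 0,0,0,0,0,0,1]'; python3 -c "from h import *;st()"
```

```text
time: 6.6
position: [0.5643, 0.0356, 0.0898]
eef_rot: [0.0, 0.993, 0.115, 0.0]
contact_force: [-0.9, 0.7, -1.0]
width: 0.0363
grip_force: 60.4
t 6.6 pos [0.5643 0.0356 0.0898] ydeg -76.8 tilt [0. 0.] F [-0.9  0.7 -1. ] w 0.0363 grip 60.4 q6 1.38
time: 6.98
position: [0.5681, 0.0364, 0.0899]
eef_rot: [0.0, 0.993, 0.115, 0.0]
contact_force: [-0.1, 0.6, -0.7]
width: 0.0366
grip_force: 60.4
t 6.97 pos [0.5681 0.0364 0.0899] ydeg -76.81 tilt [0. 0.] F [-0.1  0.6 -0.7] w 0.0366 grip 60.4 q6 1.38
```

```bash
python3 -m jog '[0.2,0.045,0,0,0,0,1, 0.1,0.02,0,0,0,0,1, 0,0,0,0,0,0,1]'; python3 -m jog '[0.2,0.045,0,0,0,0,1, 0,0,0,0,0,0,1]'
```

```text
time: 7.35
position: [0.571, 0.0371, 0.0899]
eef_rot: [-0.0, 0.993, 0.115, 0.0]
contact_force: [0.3, 0.3, -0.5]
width: 0.0361
grip_force: 60.4
time: 7.6
position: [0.5719, 0.0374, 0.0897]
eef_rot: [-0.0, 0.993, 0.115, -0.001]
contact_force: [-5.1, -2.3, 3.0]
width: 0.0366
grip_force: 60.7
```

```bash
python3 -m jog '[0,0,0,0,0,0,-0.1, 0,0,0,0,0,0,-0.2, 0,0,0,0,0,0,-0.2, 0,0,0,0,0,0,-0.2]'; python3 -m jog '[0,0,2,0,0,0,-0.2, 0,0,2,0,0,0,1, 0.5,-2.15,0,0,0,0,1, 0.5,-2.15,0,0,0,0,1, 0,0,0,0,0,0,1]'; python3 -m jog '[0,0,-2,0,0,0,1, 0,0,-1.7,0,0,0,1, 0,0,-0.3,0,0,0,1, 0,0,0,0,0,0,1]'; python3 -c "from h import *;st()"
```

```text
time: 8.1
position: [0.5731, 0.0376, 0.09]
eef_rot: [-0.0, 0.993, 0.115, 0.0]
contact_force: [-0.4, 0.5, -0.0]
width: 0.0511
grip_force: 0.0
time: 8.72
position: [0.5835, -0.0071, 0.1307]
eef_rot: [0.0, 0.994, 0.114, 0.001]
contact_force: [-0.1, -0.5, -0.0]
width: -0.0001
grip_force: 0.0
time: 9.22
position: [0.5825, -0.0052, 0.089]
eef_rot: [-0.0, 0.993, 0.115, -0.001]
contact_force: [-0.6, -0.3, 0.0]
width: 0.0002
grip_force: 0.0
t 9.22 pos [ 0.5825 -0.0052  0.089 ] ydeg -76.78 tilt [-0.002  0.   ] F [-0.6 -0.3  0. ] w 0.0002 grip 0.0 q6 1.31
```

```bash
python3 -m jog '[-0.18,0.78,0,0,0,0,1, -0.18,0.78,0,0,0,0,1, -0.18,0.78,0,0,0,0,1, -0.18,0.78,0,0,0,0,1, -0.09,0.39,0,0,0,0,1]'; python3 -m jog '[0,0.1,0,0,0,0,1, -0.05,0.2,0,0,0,0,1, 0,0,0,0,0,0,1]'; python3 -m jog '[-0.05,0.2,0,0,0,0,1, 0,0,0,0,0,0,1]'
```

```text
time: 9.85
position: [0.5747, 0.0302, 0.0901]
eef_rot: [0.0, 0.993, 0.115, 0.0]
contact_force: [-0.5, -1.3, 0.7]
width: -0.0001
grip_force: 0.5
time: 10.22
position: [0.5743, 0.0326, 0.0899]
eef_rot: [-0.0, 0.993, 0.115, -0.0]
contact_force: [-0.8, 0.2, 0.7]
width: 0.0001
grip_force: 0.0
time: 10.48
position: [0.5739, 0.034, 0.09]
eef_rot: [0.0, 0.993, 0.115, 0.0]
contact_force: [0.1, -5.3, 0.9]
width: -0.0002
grip_force: 2.5
```

```bash
python3 -m jog '[-0.05,0.2,0,0,0,0,1, 0,0,0,0,0,0,1]'; python3 -m jog '[0.23,-0.97,0,0,0,0,1, 0.7,-3,0,0,0,0,1, 0,0,3,0,0,0,1, 0,0,3,0,0,0,-1, 0,0,3,0,0,0,-1]';python3 -c "from h import *;st()"
```

```text
time: 10.72
position: [0.5738, 0.0345, 0.0902]
eef_rot: [0.001, 0.993, 0.115, 0.0]
contact_force: [1.2, -15.8, 2.2]
width: 0.0004
grip_force: 7.7
time: 11.35
position: [0.5824, -0.0032, 0.1806]
eef_rot: [-0.0, 0.993, 0.115, -0.0]
contact_force: [0.5, 0.4, 0.0]
width: 0.0357
grip_force: 0.0
t 11.35 pos [ 0.5824 -0.0032  0.1806] ydeg -76.84 tilt [-0.001  0.   ] F [0.5 0.4 0. ] w 0.0357 grip 0.0 q6 1.31
```

```bash
python3 -m jog '[-0.89,1.66,1.4,0,0,0.184,-1, -0.89,1.66,1.4,0,0,0.184,-1, -0.89,1.66,1.4,0,0,0.184,-1, -0.89,1.66,1.4,0,0,0.184,-1, -0.89,1.66,1.4,0,0,0.184,-1]'
python3 -m jog '[-0.89,1.66,0,0,0,0.184,-1, -0.89,1.66,0,0,0,0.184,-1, -0.89,1.66,0,0,0,0.184,-1, -0.89,1.66,0,0,0,0.184,-1, -0.89,1.66,0,0,0,0.184,-1]'
python3 -m jog '[-0.89,1.66,0,0,0,0.184,-1, -0.89,1.66,0,0,0,0.184,-1, -0.89,1.66,0,0,0,0.184,-1, -0.89,1.66,-1.4,0,0,0.184,-1, -0.89,1.66,-1.4,0,0,0.184,-1]'
python3 -m jog '[-0.89,1.66,-1.4,0,0,0.184,-1, -0.89,1.66,-1.4,0,0,0.184,-1, -0.89,1.66,-1.4,0,0,0.184,-1, 0,0,0,0,0,0,-1]'
python3 - <<'E'
from h import *
st(); im=manip.camera("top"); cv2.imwrite("pics/short1.png",im[100:300,180:480,::-1].repeat(2,0).repeat(2,1))
E
```

```text
time: 11.98
position: [0.5376, 0.0804, 0.2503]
eef_rot: [-0.0, 0.838, 0.546, -0.0]
contact_force: [-0.7, 0.4, -0.6]
width: 0.0854
grip_force: 0.0
time: 12.6
position: [0.4931, 0.1634, 0.2498]
eef_rot: [-0.0, 0.508, 0.861, 0.0]
contact_force: [0.1, 0.2, -0.6]
width: 0.0852
grip_force: 0.0
time: 13.22
position: [0.4488, 0.2465, 0.2217]
eef_rot: [0.0, 0.073, 0.997, 0.0]
contact_force: [0.0, 1.1, 0.0]
width: 0.0854
grip_force: 0.0
time: 13.72
position: [0.4214, 0.2961, 0.179]
eef_rot: [-0.001, -0.199, 0.98, -0.0]
contact_force: [0.4, -0.6, -0.6]
width: 0.0853
grip_force: 0.0
t 13.72 pos [0.4214 0.2961 0.179 ] ydeg 112.98 tilt [-0.002 -0.001] F [ 0.4 -0.6 -0.6] w 0.0853 grip 0.0 q6 -1.38
```

View pics/short1.png

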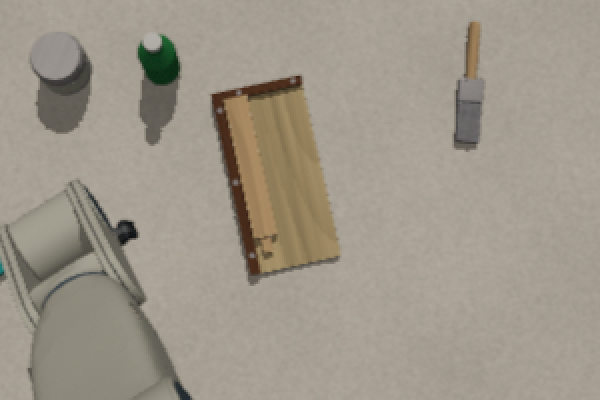

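The long rail lies along the fence and against the stop, from (238,95) to its tongue at (265,247) in the crop. Bystanders haven't moved. Now grasping the short rail.

```bash
python3 -m jog '[0,0,-3,0,0,0,-1, 0,0,-3,0,0,0,-1, 0,0,-3,0,0,0,-1, 0,0,-1.3,0,0,0,-1, 0,0,0,0,0,0,0.3]'
python3 -m jog '[0,0,0,0,0,0,1, 0,0,0,0,0,0,1, 0,0,0,0,0,0,1, 0,0,0,0,0,0,1]'; python3 -c "from h import *;st()"
```

```text
time: 14.4
position: [0.4225, 0.2953, 0.0768]
eef_rot: [-0.0, -0.198, 0.98, -0.0]
contact_force: [0.6, 0.2, 0.2]
width: 0.0698
grip_force: 0.0
time: 14.9
position: [0.4231, 0.2961, 0.0783]
eef_rot: [0.001, -0.199, 0.98, 0.0]
contact_force: [0.2, -1.6, 6.3]
width: 0.0367
grip_force: 60.6
t 14.9 pos [0.4231 0.2961 0.0783] ydeg 112.95 tilt [0.002 0.001] F [ 0.2 -1.6  6.3] w 0.0367 grip 60.6 q6 -1.38
```

```bash
python3 -m jog '[0,0,3,0,0,0,1, 0,0,5,0,0,0,1, 0,0,5,0,0,0,1, 0,0,5,0,0,0,1, 0,0,4,0,0,0,1]'
python3 -m jog '[0.95,-1.6,0,0,0,-0.184,1, 0.95,-1.6,0,0,0,-0.184,1, 0.95,-1.6,0,0,0,-0.184,1, 0.95,-1.6,0,0,0,-0.184,1, 0.95,-1.6,0,0,0,-0.184,1]'
python3 -m jog '[0.95,-1.6,0,0,0,-0.184,1, 0.95,-1.6,0,0,0,-0.184,1, 0.95,-1.6,0,0,0,-0.184,1, 0.95,-1.6,0,0,0,-0.184,1, 0.95,-1.6,0,0,0,-0.184,1]'
python3 -m jog '[0.95,-1.6,0,0,0,-0.184,1, 0.95,-1.6,0,0,0,-0.184,1, 0.95,-1.6,0,0,0,-0.184,1, 0.95,-1.6,0,0,0,-0.184,1, 0.95,-1.6,0,0,0,-0.184,1]'
python3 -m jog '[0.95,-1.6,0,0,0,-0.184,1, 0.95,-1.6,0,0,0,-0.184,1, 0.95,-1.6,0,0,0,-0.184,1, 0,0,0,0,0,0,1]'; python3 -c "from h import *;st()"
```

```text
time: 15.52
position: [0.4224, 0.2958, 0.3]
eef_rot: [0.001, -0.199, 0.98, 0.001]
contact_force: [1.0, -0.2, -0.7]
width: 0.0365
grip_force: 60.4
time: 16.15
position: [0.4699, 0.2151, 0.2977]
eef_rot: [0.0, 0.26, 0.966, 0.0]
contact_force: [-0.2, -0.2, -0.4]
width: 0.0364
grip_force: 60.4
time: 16.77
position: [0.5175, 0.1352, 0.2977]
eef_rot: [0.0, 0.661, 0.75, 0.0]
contact_force: [0.2, 0.3, 0.1]
width: 0.0364
grip_force: 60.4
time: 17.4
position: [0.565, 0.0552, 0.2977]
eef_rot: [0.0, 0.926, 0.378, 0.0]
contact_force: [0.8, -0.3, -0.6]
width: 0.0364
grip_force: 60.4
time: 17.9
position: [0.5936, 0.007, 0.2976]
eef_rot: [0.0, 0.993, 0.115, 0.001]
contact_force: [-0.7, 0.0, -0.8]
width: 0.0365
grip_force: 60.4
t 17.9 pos [0.5936 0.007  0.2976] ydeg -76.81 tilt [ 0.001 -0.   ] F [-0.7  0.  -0.8] w 0.0365 grip 60.4 q6 1.33
```

Now lower to the board and slide towards the stop.

```bash
python3 -m jog '[0,0,-5,0,0,0,1, 0,0,-5,0,0,0,1, 0,0,-5,0,0,0,1, 0,0,-3.5,0,0,0,1, 0,0,-1.5,0,0,0,1]'
python3 -m jog '[0,0,-0.4,0,0,0,1, 0,0,-0.2,0,0,0,1, 0,0,0,0,0,0,1]';python3 -m jog '[0,0,-0.2,0,0,0,1, 0,0,0,0,0,0,1]'
```

```text
time: 18.52
position: [0.592, 0.0084, 0.0953]
eef_rot: [-0.0, 0.993, 0.117, -0.002]
contact_force: [-0.1, -0.2, -1.0]
width: 0.0365
grip_force: 60.4
time: 18.9
position: [0.5941, 0.0077, 0.0922]
eef_rot: [0.0, 0.993, 0.115, 0.001]
contact_force: [-0.1, -0.9, -0.8]
width: 0.0367
grip_force: 60.4
time: 19.15
position: [0.5941, 0.0077, 0.0903]
eef_rot: [0.0, 0.993, 0.115, 0.001]
contact_force: [-0.5, 0.3, 7.2]
width: 0.0367
grip_force: 61.3
```

```bash
python3 -m jog '[0.39,0.09,0.1,0,0,0,1, 0.39,0.09,0,0,0,0,1, 0.2,0.045,0,0,0,0,1, 0,0,0,0,0,0,1]';python3 -m jog '[0.2,0.045,0,0,0,0,1, 0,0,0,0,0,0,1]';python3 -m jog '[0.2,0.045,0,0,0,0,1, 0,0,0,0,0,0,1]';python3 -m jog '[0.1,0.02,0,0,0,0,1, 0,0,0,0,0,0,1]'
```

```text
time: 19.65
position: [0.6027, 0.0098, 0.0903]
eef_rot: [-0.0, 0.993, 0.115, -0.001]
contact_force: [-4.5, -1.3, 8.2]
width: 0.0364
grip_force: 61.4
time: 19.9
position: [0.6047, 0.0103, 0.0904]
eef_rot: [-0.0, 0.993, 0.115, -0.001]
contact_force: [-4.5, -0.5, 7.6]
width: 0.0363
grip_force: 61.4
time: 20.15
position: [0.6067, 0.0107, 0.0904]
eef_rot: [-0.0, 0.993, 0.115, -0.001]
contact_force: [-5.4, -0.1, 7.9]
width: 0.0363
grip_force: 61.4
time: 20.4
position: [0.6074, 0.0109, 0.0903]
eef_rot: [-0.0, 0.993, 0.115, -0.001]
contact_force: [-5.6, -1.1, 9.5]
width: 0.0362
grip_force: 61.5
```

```bash
python3 -m jog '[0.2,0.045,0,0,0,0,1, 0,0,0,0,0,0,1]';python3 -m jog '[0.2,0.045,0,0,0,0,1, 0,0,0,0,0,0,1]'
```

```text
time: 20.65
position: [0.608, 0.011, 0.0903]
eef_rot: [-0.0, 0.993, 0.115, -0.003]
contact_force: [-10.7, -3.4, 13.6]
width: 0.0364
grip_force: 62.2
time: 20.9
position: [0.6082, 0.0111, 0.0903]
eef_rot: [0.0, 0.993, 0.115, -0.005]
contact_force: [-17.3, -5.1, 20.8]
width: 0.0363
grip_force: 62.9
```

```bash
python3 -m jog '[-0.1,-0.02,0,0,0,0,0, 0,0,0,0,0,0,-0.2, 0,0,0,0,0,0,-0.2, 0,0,0,0,0,0,-0.2]'; python3 -m jog '[0,0,2,0,0,0,-0.2, 0,0,2,0,0,0,1, 0.45,-2.05,0,0,0,0,1, 0.45,-2.05,0,0,0,0,1, 0,0,0,0,0,0,1]'; python3 -m jog '[0,0,-2,0,0,0,1, 0,0,-1.7,0,0,0,1, 0,0,-0.2,0,0,0,1, 0,0,0,0,0,0,1]'
python3 -m jog '[-0.18,0.78,0,0,0,0,1, -0.18,0.78,0,0,0,0,1, -0.18,0.78,0,0,0,0,1, -0.09,0.39,0,0,0,0,1, 0,0,0,0,0,0,1]'; python3 -c "from h import *;st()"
```

```text
time: 21.4
position: [0.6114, 0.0118, 0.0898]
eef_rot: [0.0, 0.993, 0.115, 0.0]
contact_force: [0.1, -0.5, -0.1]
width: 0.0508
grip_force: 0.0
time: 22.02
position: [0.6204, -0.0315, 0.1297]
eef_rot: [0.0, 0.994, 0.113, -0.0]
contact_force: [-0.5, -1.0, 0.7]
width: -0.0
grip_force: 0.0
time: 22.52
position: [0.6199, -0.0289, 0.0902]
eef_rot: [-0.0, 0.993, 0.115, -0.001]
contact_force: [0.3, 0.1, -0.5]
width: -0.0002
grip_force: 0.0
time: 23.15
position: [0.6138, -0.0015, 0.091]
eef_rot: [-0.0, 0.993, 0.115, 0.0]
contact_force: [0.2, 0.3, 0.4]
width: 0.0001
grip_force: 0.0
t 23.15 pos [ 0.6138 -0.0015  0.091 ] ydeg -76.78 tilt [0. 0.] F [0.2 0.3 0.4] w 0.0001 grip 0.0 q6 1.32
```

```bash
python3 -m jog '[-0.09,0.39,0,0,0,0,1, -0.03,0.1,0,0,0,0,1, 0,0,0,0,0,0,1]';python3 -m jog '[-0.05,0.2,0,0,0,0,1, 0,0,0,0,0,0,1]';python3 -m jog '[-0.03,0.1,0,0,0,0,1, 0,0,0,0,0,0,1]'
```

```text
time: 23.52
position: [0.6126, 0.003, 0.0909]
eef_rot: [-0.0, 0.993, 0.115, -0.0]
contact_force: [-0.8, 0.7, -0.2]
width: 0.0001
grip_force: 0.0
time: 23.78
position: [0.6123, 0.0041, 0.091]
eef_rot: [0.001, 0.993, 0.115, 0.0]
contact_force: [-0.1, -6.4, -0.9]
width: -0.0002
grip_force: 3.0
time: 24.02
position: [0.6123, 0.0043, 0.0911]
eef_rot: [0.001, 0.993, 0.115, 0.0]
contact_force: [1.4, -10.8, -0.3]
width: -0.0001
grip_force: 5.3
```

```bash
python3 -m jog '[0.34,-1.46,0,0,0,0,1, 0,0,3.5,0,0,0,1, 0,0,3.5,0,0,0,1, -3.7,0.4,0,0,0,0,1, -3.7,0.4,0,0,0,0,1]';python3 -m jog '[-3.7,0.4,0,0,0,0,1, -3.8,0.33,0,0,0,0,1, 0,0,-3.5,0,0,0,1, 0,0,-3.4,0,0,0,1, 0,0,0,0,0,0,1]';python3 -c "from h import *;st()"
```

```text
time: 24.65
position: [0.5408, -0.0009, 0.1614]
eef_rot: [-0.0, 0.993, 0.115, 0.001]
contact_force: [-0.6, -0.2, -0.5]
width: -0.0
grip_force: 0.0
time: 25.28
position: [0.465, 0.0064, 0.0904]
eef_rot: [-0.0, 0.993, 0.115, -0.002]
contact_force: [0.6, 0.3, 0.1]
width: 0.0001
grip_force: 0.0
t 25.27 pos [0.465  0.0064 0.0904] ydeg -76.83 tilt [-0.004  0.   ] F [0.6 0.3 0.1] w 0.0001 grip 0.0 q6 1.33
```

```bash
python3 -m jog '[0.49,0.115,0,0,0,0,1, 0.49,0.115,0,0,0,0,1, 0.39,0.09,0,0,0,0,1, 0,0,0,0,0,0,1]';for i in 1; do python3 -m jog '[0.2,0.045,0,0,0,0,1, 0,0,0,0,0,0,1]'; done;python3 -m jog '[0.2,0.045,0,0,0,0,1, 0,0,0,0,0,0,1]'
```

```text
time: 25.78
position: [0.4808, 0.01, 0.0925]
eef_rot: [0.0, 0.993, 0.115, 0.001]
contact_force: [-0.5, 0.6, 0.2]
width: -0.0002
grip_force: 0.0
time: 26.02
position: [0.4821, 0.0103, 0.092]
eef_rot: [0.0, 0.993, 0.115, 0.0]
contact_force: [-0.4, 0.4, -0.0]
width: -0.0
grip_force: 0.0
time: 26.28
position: [0.4835, 0.0107, 0.0918]
eef_rot: [-0.0, 0.993, 0.115, -0.001]
contact_force: [-1.6, -0.1, 1.4]
width: -0.0004
grip_force: 1.0
```

```bash
python3 -m jog '[0.2,0.045,0,0,0,0,1, 0,0,0,0,0,0,1]'; python3 -m jog '[0.2,0.045,0,0,0,0,1, 0,0,0,0,0,0,1]'
```

```text
time: 26.52
position: [0.4838, 0.0109, 0.0916]
eef_rot: [-0.0, 0.993, 0.115, -0.003]
contact_force: [-6.6, -3.7, 5.7]
width: 0.0001
grip_force: 3.8
time: 26.78
position: [0.4841, 0.0111, 0.0913]
eef_rot: [-0.0, 0.993, 0.115, -0.004]
contact_force: [-11.2, -5.6, 8.0]
width: -0.0004
grip_force: 6.3
```

```bash
python3 -m jog '[-1.95,-0.45,0,0,0,0,1, 0,0,5,0,0,0,1, -3.3,1.1,0,0,0,0,1, -3.3,1.04,0,0,0,0,1, 0,0,-2.5,0,0,0,1]';python3 -m jog '[0,0,-2.5,0,0,0,1, 0,0,0,0,0,0,1, 0.49,0.115,0,0,0,0,1, 0.49,0.115,0,0,0,0,1, 0,0,0,0,0,0,1]';python3 -c "from h import *;st()"
```

```text
time: 27.4
position: [0.4013, 0.029, 0.1179]
eef_rot: [0.0, 0.993, 0.115, 0.001]
contact_force: [0.7, 0.1, 0.1]
width: 0.0001
grip_force: 0.0
time: 28.02
position: [0.4135, 0.031, 0.0926]
eef_rot: [0.0, 0.993, 0.115, 0.001]
contact_force: [-0.6, -0.0, -0.2]
width: 0.0003
grip_force: 0.0
t 28.02 pos [0.4135 0.031  0.0926] ydeg -76.81 tilt [0.002 0.   ] F [-0.6 -0.  -0.2] w 0.0003 grip 0.0 q6 1.39
```

```bash
python3 -m jog '[0.3,0.07,0,0,0,0,1, 0,0,0,0,0,0,1]'; python3 -m jog '[0.2,0.045,0,0,0,0,1, 0,0,0,0,0,0,1]'; python3 -m jog '[0.2,0.045,0,0,0,0,1, 0,0,0,0,0,0,1]'
```

```text
time: 28.28
position: [0.4156, 0.0316, 0.0921]
eef_rot: [0.0, 0.993, 0.115, 0.0]
contact_force: [-0.1, 0.0, -0.1]
width: 0.0002
grip_force: 0.0
time: 28.52
position: [0.4168, 0.032, 0.0918]
eef_rot: [-0.0, 0.993, 0.115, -0.001]
contact_force: [-1.8, -1.2, 1.1]
width: -0.0004
grip_force: 0.9
time: 28.78
position: [0.4171, 0.0322, 0.0916]
eef_rot: [-0.0, 0.993, 0.115, -0.002]
contact_force: [-6.2, -3.1, 5.2]
width: -0.0002
grip_force: 3.4
```

```bash
python3 -m jog '[0.2,0.045,0,0,0,0,1, 0,0,0,0,0,0,1, -1.95,-0.45,0,0,0,0,1, 0,0,5,0,0,0,1, 0,0,6,0,0,0,1]';python3 -m jog '[0,-6,0,0,0,0,1, 0,-6,0,0,0,0,1, 0,-6,0,0,0,0,1, 0,-6,0,0,0,0,1, 0,-6,0,0,0,0,1]'
python3 - <<'E'
from h import *
st(); im=manip.camera("top");S=manip.camera("scene"); cv2.imwrite("pics/end.png",np.hstack([cv2.resize(im[130:250,270:370,::-1],(400,480),interpolation=cv2.INTER_CUBIC),cv2.resize(S[170:275,250:355,::-1],(400,480),interpolation=cv2.INTER_CUBIC)]))
E
```

```text
time: 29.4
position: [0.4012, 0.0283, 0.2023]
eef_rot: [-0.0, 0.993, 0.115, -0.001]
contact_force: [1.3, 0.8, -0.2]
width: 0.0002
grip_force: 0.0
time: 30.02
position: [0.4017, -0.2738, 0.2021]
eef_rot: [0.0, 0.993, 0.115, 0.0]
contact_force: [1.0, 0.4, 0.5]
width: 0.0
grip_force: 0.0
t 30.02 pos [ 0.4017 -0.2738  0.2021] ydeg -76.83 tilt [ 0.001 -0.001] F [1.  0.4 0.5] w 0.0 grip 0.0 q6 0.72
```

View pics/end.png

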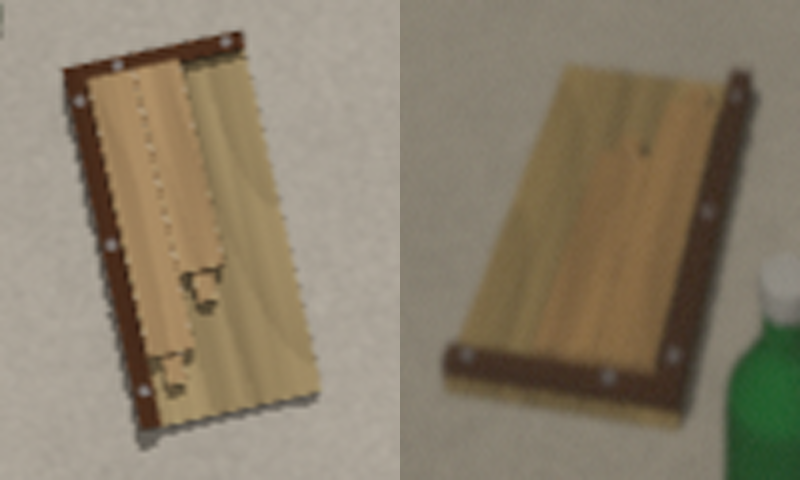

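Both rails lie flat, flush with the stop (ends at y≈75 in the left panel), the fence and each other. The tongues at (172,375) and (205,290) point away from the stop. Handing in.

```bash
python3 -m jog '[0,0,0,0,0,0,1, 0,0,0,0,0,0,1]'; python3 -c "from bench import manip;print(manip.close_job())"
```

```text
time: 30.38
position: [0.4016, -0.2704, 0.2017]
eef_rot: [-0.0, 0.993, 0.115, -0.0]
contact_force: [0.4, 0.3, -0.4]
width: 0.0002
grip_force: 0.0
the job is handed in; nothing more can be done
None
```

Both rails lie flat and snug in the board's corner with their tongues away from the end stop, checked in both camera views, and the job was handed in at about 30 s; no verdict was returned.

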